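# Open the checking box and lay a moulded end piece in its keyed nest

### The job

Lift the lid of the grey checking box smoothly, without flinging it, until it leans back on its stop and stays open by itself. Then lay the moulded end piece that has the notch into the nest inside, turned so that its notch goes over the key rib and it sits flat on the nest floor; set it down rather than dropping it. Let go, and leave the other things on the table where they are.

Things in the scene. Friction and masses are not known exactly. Their poses are not given: they have to be found in the camera images.
- gauge: Grey checking box, fixed, 150 mm along its x, 200 mm along its y, walls 6 mm, rim 70 mm above the table. Origin: centre of its underside. Its -x side (with the lid's tab) faces about to the robot's right (world -y), the hinge is on its +x side; turned up to 0.3 rad either way from that. Inside, a black plate reaches 30 mm above the table and a low aluminium frame on it makes the nest.
- lid (a joint): Angle of the box's aluminium lid in rad: 0 = shut (as at the start), growing as it opens upward about its far edge; 1.85 = leaning back on its stop, 16 degrees past upright. No latch: gravity (lid about 0.4 kg) shuts it short of upright and lays it back past upright; lightly damped. Plate 150 x 200 x 5 mm; open, its tab stands 245 mm above the table. It needs no grasp: about 2 to 3 N upward at the tab lifts it.
- lid_hinge (a point): Point on the lid's hinge line, middle of the box's width, 70.5 mm above the table, at the level of the shut lid's underside. Its axes are the lid's (equal to the box's when shut); the hinge line is the y axis.
- tab (a point): Middle of the outer lower edge of the thumb tab: a plate 80 mm wide (along y) and 5 mm thick, flush with the lid, that overhangs the box's -x wall by 30 mm, with nothing under it down to the table (70 mm). The point lies 180 mm from the hinge line, on the underside. Its axes are the lid's.
- nest (a point): Centre of the nest's floor inside the box, 30 mm above the table; axes as the box's. The pocket is 52 mm along x by 96 mm along y and 10 mm deep; its frame is 8 mm wide, with its top 40 mm above the table. Hidden below the lid at the start.
- key (a point): The key rib in the nest: centre of its free end face, at floor level. The rib is 10 mm wide (y), stands in from the pocket's -x wall by 8 mm and is as high as the frame (10 mm); it lies 25 mm to the +y side of the pocket's middle. The end piece fits flat only one way round, with about 3 mm of play on each side.
- part_mid (a point): The moulded end piece to be loaded, white plastic, 46 mm along its x, 90 mm along its y, 34 mm high, about 0.15 kg, lying loose on the table, either left or right of the box. The point is its centre, 17 mm above its underside; axes are the piece's, z up. It has a notch in one long side. With its axes parallel to the box's and this point 17 mm over the nest's floor centre, it is seated.
- notch (a point): The piece's notch: 16 mm wide and 12 mm deep, through the full height, in its -x long side, 25 mm to the +y side of the middle. The point lies in the notch at underside level, at x = -18, y = +25 mm from the piece's middle; with the piece seated it coincides with key.
- blank_mid (a point): A second white piece of the same outer size (46 x 90 x 34 mm) but without a notch: to be left alone. The point is its centre. Loose.
- caliper: Steel caliper with a black head, 210 mm long, lying flat, loose; origin on its underside. A bystander.
- deburrer: Hand deburring tool like a screwdriver, lying, loose. A bystander.
- round_cap: Round white plastic cap, 60 mm across, 26 mm high, loose; origin under its centre. A bystander.
Things that resemble listed ones, but are neither listed nor needed, are in the scene too. Leave any turquoise look-alike of the part that bears part_mid alone.

How it is judged:
By the outcome, as a careful person would: the job done as asked, in the order asked, and still so for the second after the job is handed in, with the robot touching nothing.
It also fails if it takes over 64 s, if anything falls off the work surface, if the arm or the gripper's body presses on something with over 40 N, if the wrist force passes 120 N, or if a joint passes its speed limit or range.

### The arm

A 7-joint arm with a two-finger parallel gripper is mounted at the origin on the work surface. World frame = base frame: x ahead of the robot, y to its left, z up, the work surface at z = 0. Lengths are in m, angles in rad, forces in N, time in s.
With the tool pointing down it reaches from about 0.425 to 0.875 m from the base axis. Payload 4.7 kg.
Tool frame: the origin (TCP) lies at the very end of the fingers, on their centre line; the grasp point (between the pads) lies 19 mm behind it; x points along the fingers, y is the direction in which the jaws open and shut, and the axes are right-handed (so a half turn about x gives the same grasp; the last joint's range is limited). The gripper opens to 87 mm and grips with 3 to 60 N. Pads are 19 mm wide; open, the fingers measure 117 mm over their backs; the gripper's body (75 mm by 190 mm) begins 51 mm behind the grasp point.
Start: joints at [1.215, 0.321, -0.07, 1.45, 0.023, 1.371, -0.057], TCP at [0.235, -0.606, 0.223] pointing down, gripper open.
Joint ranges: [-2.86, 2.86], [-0.3, 2.09], [-1.38, 1.24], [0.06, 2.45], [-1.56, 4.7], [0.09, 2.05], [-2.69, 2.69]. Speed limits (rad/s): [2.57, 2.57, 3.14, 3.14, 3.14, 3.14, 3.14].

### API

Orientations are given as a rotation vector (axis times angle).
In Python, from bench import ctrl gives the robot as it stands.
- The arm moves only by the tool step_arm, never from a script. Its argument "increments" is one flat list of numbers, 6 for each row, row after row: the shift along the tool's x, y, z in cm, then the turn, a rotation vector about the tool's x, y, z in rad. In form: [tx, ty, tz, ax, ay, az, tx, ty, tz, ax, ay, az, ...]. A call has 1 to 12 rows; each row shifts and turns the commanded pose from where the row before left it, along the tool's axes as they then stand; what a row does not reach is not made up. A row lasts 1/8 s, in which the tool goes at most 62.5 mm and 10.7 degrees, less where a joint would pass 70% of its speed; a pose out of reach is approached as far as the arm can. A call with a gripper value outside its range is refused whole. "fingers" is the opening in per cent of the stroke, from 0 (shut) to 100 (fully open), set as the call begins (left out, the last holds). The fingers move at their own pace and stop on an object; "force" is the grip in N (left out, the last holds). Time passes only in rows, so rows that do not move let the fingers close. It gives the time, the measured TCP pose, the force and the opening at its end, in the units of the state.
- ctrl.get_state(): the state, without advancing time (a new reading comes with each control period).
- ctrl.get_image(name): name is "scene" or "top"; returns the picture (400x640x3 uint8, red, green, blue); there is no depth.
- ctrl.camera_params(name): a dict with "vertical_fov" (degrees; the focal length in pixels is half the picture's height over the tangent of half this angle, whatever the lens; pixels are square), "cx", "cy" (the principal point, pixels), "R" (3x3) and "t" (3): a world point X has camera coordinates R X + t. Camera axes: x right, y down, z forward; pixel columns grow to the right and rows downward; lengths in m; the calibration is good to about 2 mm. A picture is of the moment at which its call begins. camera_params takes no time and is no camera call.
- ctrl.close_job(): hands the job in, once; it reports no verdict.
Trained networks look in the newest picture that a camera, given by its name, has taken for a name from the list of things; names that differ only in an ending like _2 or _b are one class to them, and where a whole thing is asked for, a point or a joint stands for the part that bears it (a point fixed in the world has none). Each returns a list of dicts, best first, with "score" (0 to 1); they miss things now and then, are a little off and sometimes report something else, mostly with a low value. They report only what shows in the picture. A call takes as long as a camera call. They do not tell look-alikes from the thing itself.
- ctrl.search_frame(camera, name): "xyz" ([x, y, z] in m, in the coordinates of the camera as it stood for that picture, good to about 4 mm: the middle of the surface that is visible of it).
- ctrl.silhouettes(camera, name): "pixels" (400x640 bool, what is visible of it).
- ctrl.spot_point(camera, name): "xyz" ([x, y, z] in m, in the coordinates of the camera as it stood for that picture, good to about 4 mm: a listed point, or the origin of a listed thing).
The state is a dict: "time": time; "joint_positions": joint angles; "qd": joint speeds; "joint_torque": joint torques, N m; "position": TCP position; "tool_rot": TCP orientation; "ft_force": force on the tool from outside, world axes, zero at the start; "torque": the same for the moment, N m; "grip_width": opening from 0.0 (shut) to 1.0 (fully open).
Only numpy, scipy, OpenCV 4.12 (cv2) and the standard library are available. Lean on these libraries where they do the work, as an engineer would, in place of code of your own. Each camera call takes 0.05 s, during which the arm holds its last target.

## Working session

There is one attempt and no reset: what is moved stays moved. The work goes in short steps, Python scripts to look and compute and a tool call to move; the robot and the scene stay as the last step left them, time stands still between calls to the robot, and variables do not carry over. Pictures are saved under pics/ and viewed, and the job is handed in when it is done.

Besides the shell and the picture viewer there is one more tool, called after ">>>" in YAML: its name, and indented under it one key for each argument. step_arm: Moves the arm, as the interface text tells. Its arguments: {"type":"object","properties":{"increments":{"type":"array","items":{"type":"number"}},"fingers":{"type":"number"},"force":{"type":"number"}},"required":["increments"]}

```bash
ls; mkdir -p pics
python3 - <<'E'
from bench import ctrl
import cv2
s=ctrl.get_state();print({k:(v if not hasattr(v,'__len__') else [round(float(x),3) for x in v]) for k,v in s.items()})
for n in("scene","top"):
    cv2.imwrite(f"pics/{n}0.png",ctrl.get_image(n)[:,:,::-1]);print(ctrl.camera_params(n))
E
```

```text
pics
{'time': 0.0, 'joint_positions': [1.215, 0.322, -0.07, 1.452, 0.023, 1.371, -0.057], 'qd': [0.001, -0.0, -0.001, -0.0, -0.0, -0.001, 0.001], 'joint_torque': [-0.0, -49.128, -0.403, -31.252, -0.064, 0.044, 0.0], 'position': [0.235, -0.606, 0.221], 'tool_rot': [2.02, 0.38, -2.021], 'ft_force': [-0.819, -0.202, 0.155], 'torque': [-0.024, -0.026, 0.028], 'grip_width': 1.0019410275761043}
{'vertical_fov': 45.67201573843221, 'cx': 324.0365225755926, 'cy': 199.75008241048877, 'R': array([[-0.81388282,  0.58086455,  0.01382498],
       [ 0.48101125,  0.68693785, -0.54474266],
       [-0.3259186 , -0.43670673, -0.8384893 ]]), 't': array([ 0.41740456, -0.25591374,  1.52399465])}
{'vertical_fov': 54.86558136654514, 'cx': 318.51569452346394, 'cy': 209.6960535141601, 'R': array([[-7.95010162e-04, -9.99853570e-01, -1.70940647e-02],
       [-9.93371592e-01,  2.75449604e-03, -1.14914283e-01],
       [ 1.14944542e-01,  1.68894002e-02, -9.93228322e-01]]), 't': array([0.05258386, 0.57572162, 1.07618731])}
```

View pics/scene0.png

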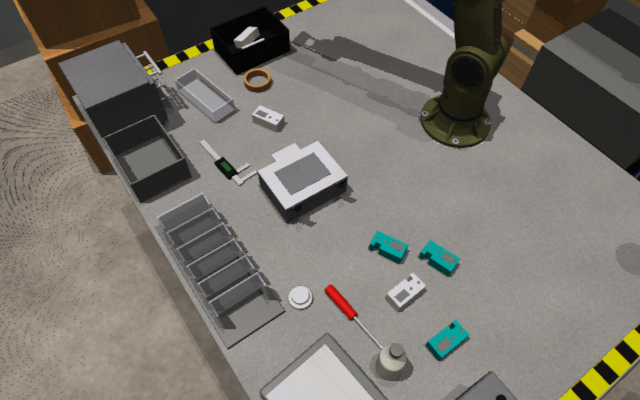

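View pics/top0.png

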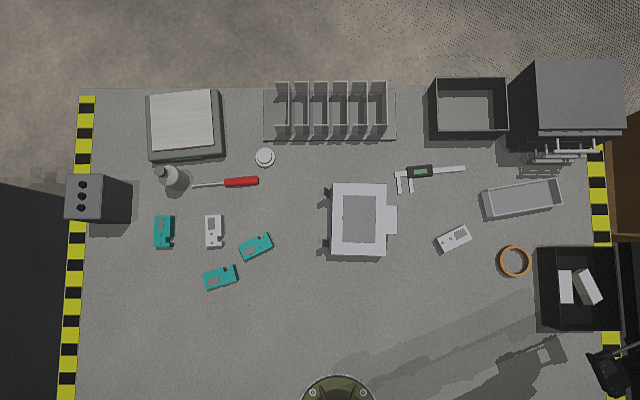

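The top view shows the shut box at (360,220) with its tab at (391,220), to the right. There is a white piece left at (213,231) that seems notched, and another white piece right at (453,238). The turquoise look-alikes are at (163,231), (256,246) and (220,277), and two more whites lie in the black bin at (566,287) and (588,287). The cap is at (265,157), the deburrer at (240,181) and the caliper at (425,173).

```bash
cat > h.py <<'E'
from bench import ctrl
import numpy as np, cv2
from scipy.spatial.transform import Rotation as Ro
def K(n):
    p=ctrl.camera_params(n);f=200/np.tan(np.radians(p['vertical_fov']/2));return p,f
def c2w(n,x):
    p,_=K(n);return np.array(p['R']).T@(np.array(x)-np.array(p['t']))
def w2p(n,X):
    p,f=K(n);c=np.array(p['R'])@np.array(X)+np.array(p['t']);return np.array([p['cx']+f*c[0]/c[2],p['cy']+f*c[1]/c[2]])
def p2w(n,uv,z):
    p,f=K(n);R=np.array(p['R']);d=R.T@np.array([(uv[0]-p['cx'])/f,(uv[1]-p['cy'])/f,1]);o=-R.T@np.array(p['t']);return o+d*(z-o[2])/d[2]
def st():
    s=ctrl.get_state();print('t',round(s['time'],2),'pos',np.round(s['position'],4),'rot\n',np.round(Ro.from_rotvec(s['tool_rot']).as_matrix(),3),'F',np.round(s['ft_force'],1),'g',round(float(s['grip_width']),3),'q',np.round(s['joint_positions'],2));return s
E
python3 - <<'E'
from h import *
for cam in("top","scene"):
    im=ctrl.get_image(cam)
    for n in("tab","lid_hinge","gauge","part_mid","notch","blank_mid"):
        for d in ctrl.spot_point(cam,n)[:5]:
            w=c2w(cam,d['xyz']);print(cam,n,round(d['score'],2),np.round(w,3),np.round(w2p(cam,w)))
im=ctrl.get_image("top")
a=cv2.resize(im[195:275,175:255],None,fx=5,fy=5,interpolation=cv2.INTER_CUBIC)
b=cv2.resize(im[200:280,413:493],None,fx=5,fy=5,interpolation=cv2.INTER_CUBIC)
cv2.imwrite("pics/crop1.png",np.hstack([a,b])[:,:,::-1])
E
```

```text
top tab 0.7 [ 0.541 -0.165  0.072] [397. 220.]
top lid_hinge 0.72 [0.549 0.017 0.073] [331. 218.]
top lid_hinge 0.69 [ 0.542 -0.164  0.071] [396. 220.]
top gauge 0.66 [ 0.546 -0.059 -0.001] [356. 221.]
top part_mid 0.8 [0.475 0.233 0.016] [256. 245.]
top part_mid 0.64 [0.517 0.506 0.019] [163. 231.]
top notch 0.81 [0.5   0.218 0.002] [262. 237.]
top notch 0.72 [0.486 0.487 0.   ] [172. 242.]
top notch 0.71 [0.407 0.313 0.004] [229. 269.]
top notch 0.62 [ 0.493  0.334 -0.001] [223. 239.]
scene tab 0.89 [ 0.545 -0.167  0.066] [281. 149.]
scene lid_hinge 0.75 [0.55  0.017 0.074] [317. 192.]
scene gauge 0.61 [ 0.545 -0.061 -0.002] [303. 188.]
scene part_mid 0.96 [0.47  0.234 0.019] [389. 246.]
scene part_mid 0.81 [0.518 0.356 0.02 ] [405. 291.]
scene part_mid 0.61 [0.386 0.337 0.018] [439. 258.]
scene part_mid 0.61 [0.519 0.501 0.015] [445. 339.]
scene notch 0.77 [ 0.505  0.221 -0.003] [375. 253.]
scene notch 0.73 [0.407 0.316 0.001] [426. 259.]
scene notch 0.72 [ 0.492  0.487 -0.003] [448. 330.]
scene notch 0.65 [ 0.491  0.337 -0.005] [407. 283.]
scene notch 0.28 [0.545 0.017 0.071] [318. 192.]
scene blank_mid 0.88 [ 0.494 -0.334  0.02 ] [267. 117.]
```

View pics/crop1.png

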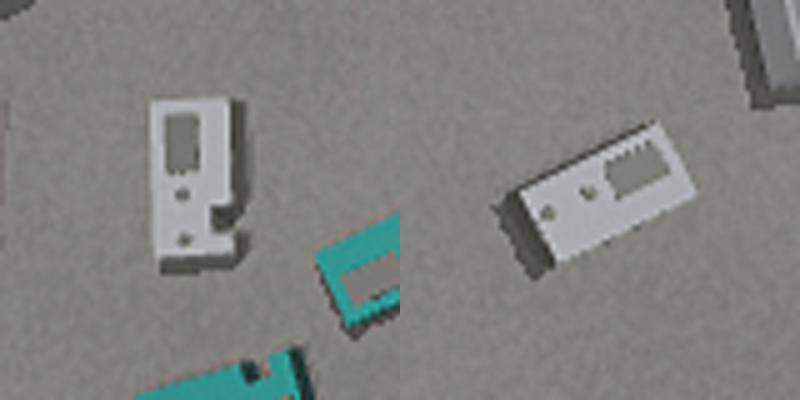

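Run:
```python
from h import *
for cam in("top","scene"):
    im=ctrl.get_image(cam)
    for n in("lid","gauge","part_mid","caliper","deburrer","round_cap"):
        for d in ctrl.silhouettes(cam,n)[:5]:
            m=d['pixels'].astype(np.uint8)
            c=max(cv2.findContours(m,0,1)[0],key=cv2.contourArea)
            print(cam,n,round(d['score'],2),m.sum(),cv2.minAreaRect(c))
# colour-threshold part top
im=ctrl.get_image("top")
def topface(im,cam,box,z,thr):
    u0,v0,u1,v1=box
    sub=im[v0:v1,u0:u1].astype(int)
    m=((sub.min(2)>thr)).astype(np.uint8)
    n,l,s,_=cv2.connectedComponentsWithStats(m); k=1+s[1:,4].argmax()
    c=max(cv2.findContours((l==k).astype(np.uint8),0,cv2.CHAIN_APPROX_NONE)[0],key=cv2.contourArea)[:,0]+[u0,v0]
    W=np.array([p2w(cam,p,z)[:2] for p in c]).astype(np.float32)
    return W,cv2.minAreaRect(W*1000)
for thr in(140,155,170): print(thr,topface(im,"top",(195,205,230,255),0.034,thr)[1])
im=ctrl.get_image("scene")
for thr in(140,155,170): print('s',thr,topface(im,"scene",(380,270,430,312),0.034,thr)[1])
im=ctrl.get_image("top")
cv2.imwrite("pics/box.png",cv2.resize(im[165:275,315:415],None,fx=5,fy=5,interpolation=cv2.INTER_CUBIC)[:,:,::-1])
```

```text
top lid 0.92 4297 ((363.80499267578125, 218.93348693847656), (66.66636657714844, 72.02754211425781), 1.7357046604156494)
top gauge 0.91 4444 ((359.5, 219.0), (72.0, 75.0), 90.0)
top part_mid 0.83 568 ((214.5, 230.5), (31.0, 19.0), 90.0)
top part_mid 0.74 525 ((220.02294921875, 276.2431335449219), (15.995698928833008, 34.57752990722656), 73.3007583618164)
top part_mid 0.67 636 ((164.0, 231.0), (32.0, 20.0), 90.0)
top part_mid 0.56 538 ((255.6000213623047, 245.70004272460938), (16.994115829467773, 32.64659118652344), 63.43495178222656)
top caliper 0.93 780 ((428.3608703613281, 171.9381561279297), (25.702899932861328, 71.50862884521484), 68.96248626708984)
top deburrer 0.82 291 ((239.97860717773438, 180.65760803222656), (9.044851303100586, 36.179405212402344), 86.42366790771484)
top round_cap 0.87 318 ((264.5, 156.5), (19.0, 19.0), 90.0)
top round_cap 0.17 570 ((214.0, 230.0), (32.0, 18.0), 90.0)
scene lid 0.91 3537 ((301.237060546875, 169.4964141845703), (57.26789474487305, 76.23102569580078), 60.524105072021484)
scene gauge 0.75 4678 ((301.791015625, 176.1017608642578), (68.5867462158
[... 882 characters left out ...]
.0)
scene round_cap 0.65 470 ((300.5, 297.5), (23.0, 23.0), 90.0)
140 ((518.44384765625, 356.3541564941406), (90.36314392089844, 45.95225143432617), 3.6853489875793457)
155 ((517.9913330078125, 355.88531494140625), (89.39910125732422, 44.86890411376953), 3.6859588623046875)
170 ((517.7349853515625, 356.41314697265625), (86.24922180175781, 43.500038146972656), 1.9035900831222534)
s 140 ((524.0909423828125, 357.68585205078125), (112.61128997802734, 122.7474136352539), 50.80645751953125)
s 155 ((518.448974609375, 355.5277404785156), (90.6729736328125, 47.31682205200195), 3.235743761062622)
s 170 ((519.2919311523438, 355.9929504394531), (88.62332153320312, 45.82878875732422), 3.2160136699676514)
```

View pics/box.png

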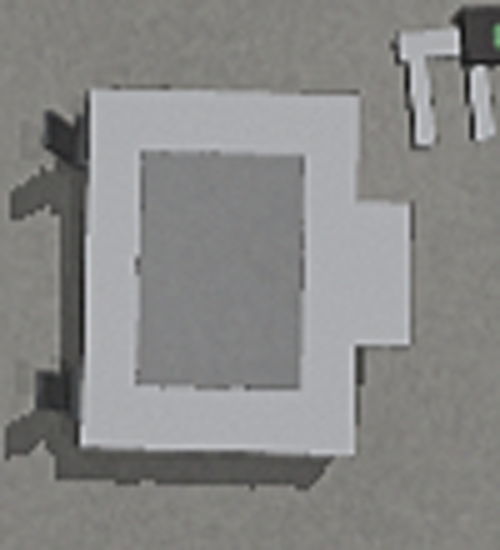

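Run:
```python
from h import *
from scipy.optimize import minimize
def lidpoly(x,y,a,z,tab=True):
    # hinge at origin; outline in lid x,y
    P=np.array([[-180,-40],[-150,-40],[-150,-100],[0,-100],[0,100],[-150,100],[-150,40],[-180,40]])/1000.
    c,s=np.cos(a),np.sin(a);W=P@np.array([[c,s],[-s,c]])+[x,y]
    return np.c_[W,np.full(len(W),z)]
for cam in("top","scene"):
    ctrl.get_image(cam)
    m=ctrl.silhouettes(cam,"lid")[0]['pixels'].astype(np.uint8)
    def cost(p):
        poly=np.array([w2p(cam,q) for q in lidpoly(*p,0.0755)])
        r=np.zeros((1600,2560),np.uint8);cv2.fillPoly(r,[np.round((poly+.5)*4-.5).astype(int)],1)
        r=cv2.resize(r.astype(np.float32),(640,400),interpolation=cv2.INTER_AREA)
        return np.abs(r-m).sum()
    best=None
    for a0 in(1.45,1.54,1.6):
        r=minimize(cost,[.549,.017,a0],method='Nelder-Mead',options=dict(initial_simplex=[[.549,.017,a0],[.556,.017,a0],[.549,.024,a0],[.549,.017,a0+.05]],xatol=1e-4))
        if best is None or r.fun<best.fun: best=r
    print(cam,best.x,best.fun)
st()
```

```text
top [0.54933689 0.01532146 1.53741219] 78.875
scene [0.54735005 0.01784241 1.54349312] 129.875
t 1.9 pos [ 0.2349 -0.6061  0.2226] rot
 [[-0.     0.361 -0.932]
 [-0.    -0.932 -0.361]
 [-1.     0.     0.   ]] F [ 0.  -0.6  0.4] g 1.002 q [ 1.22  0.32 -0.07  1.45  0.02  1.37 -0.06]
```

Chosen piece: the white one on the left at (213,231). The crop shows its notch in the side toward the box, at the end nearer the robot. The piece at (453,238) has no notch, so it is the blank.

Lid plan: tilt the tool 45°, put one finger under the tab and the other above it, and follow the arc.

```bash
cat >> h.py <<'E'
YAW=1.54
XB=np.array([np.cos(YAW),np.sin(YAW),0]); YB=np.array([-np.sin(YAW),np.cos(YAW),0]); Z=np.array([0,0,1.])
H=np.array([.5485,.0165,.0705])
def rot(psi): # tool tilted psi from down toward +xbox ; tool y toward -xbox
    x=np.sin(psi)*XB-np.cos(psi)*Z; y=-np.cos(psi)*XB-np.sin(psi)*Z
    return np.c_[x,y,np.cross(x,y)]
def Ept(th): return H-.18*np.cos(th)*XB+.18*np.sin(th)*Z
def pose(th,psi,d,e):
    R=rot(psi); return Ept(th)+d*R[:,0]-e*R[:,1],R
def rows(p,R,targets,dec=2):
    """targets: list of (p,R,n). prints rounded rows, integrates rounding"""
    out=[]
    for tp,tR,n in targets:
        rv=Ro.from_matrix(R.T@tR).as_rotvec(); p0,R0=p.copy(),R.copy()
        for i in range(1,n+1):
            q=p0+(tp-p0)*i/n; Q=R0@Ro.from_rotvec(rv*i/n).as_matrix()
            t=np.round(R.T@(q-p)*100,dec); a=np.round(Ro.from_matrix(R.T@Q).as_rotvec(),3)
            out.append([*t,*a]); p=p+R@(t/100); R=R@Ro.from_rotvec(a).as_matrix()
    for k in range(0,len(out),12): print('[',', '.join(', '.join(f'{v:g}' for v in np.array(r)+0.) for r in out[k:k+12]),']')
    print('end',np.round(p,4)); return p,R
def cur():
    s=ctrl.get_state(); return np.array(s['position']),Ro.from_rotvec(s['tool_rot']).as_matrix()
E
python3 - <<'E'
from h import *
p,R=cur()
up=p+[0,0,.09]
a=np.array([.50,-.33,.30])
print(np.round(pose(0,.785,-.085,.012)[0],3))
rows(p,R,[(up,R,2),(a,rot(0),9)])
E
```

```text
[ 0.541 -0.215  0.139]
[ -4.5, 0, 0, 0, 0, 0, -4.5, 0, 0, 0, 0, 0, 0.14, -1.8, -3.85, 0.045, 0, 0, 0.14, -1.96, -3.78, 0.044, 0, 0, 0.14, -2.13, -3.68, 0.045, 0, 0, 0.14, -2.3, -3.58, 0.044, 0, 0, 0.14, -2.45, -3.47, 0.045, 0, 0, 0.14, -2.6, -3.36, 0.044, 0, 0, 0.14, -2.75, -3.25, 0.045, 0, 0, 0.14, -2.89, -3.12, 0.044, 0, 0, 0.14, -3.03, -2.98, 0.045, 0, 0 ]
end [ 0.5  -0.33  0.3 ]
```

>>> step_arm:
  increments: [-4.5,0,0,0,0,0,-4.5,0,0,0,0,0,0.14,-1.8,-3.85,0.045,0,0,0.14,-1.96,-3.78,0.044,0,0,0.14,-2.13,-3.68,0.045,0,0,0.14,-2.3,-3.58,0.044,0,0,0.14,-2.45,-3.47,0.045,0,0,0.14,-2.6,-3.36,0.044,0,0,0.14,-2.75,-3.25,0.045,0,0,0.14,-2.89,-3.12,0.044,0,0,0.14,-3.03,-2.98,0.045,0,0,0,0,0,0,0,0]
  fingers: 69

```text
time: 3.4
position: [0.503, -0.3254, 0.2999]
tool_rot: [-2.21, 0.024, 2.207]
ft_force: [0.0, -1.2, -0.1]
grip_width: 0.691
```

Run:
```python
from h import *
st();p,R=cur()
rows(p,R,[(np.array([.53,-.27,.22]),rot(.785),6),(pose(0,.785,-.085,.012)[0],rot(.785),3)])
```

```text
t 3.4 pos [ 0.503  -0.3254  0.2999] rot
 [[ 0.001 -0.023 -1.   ]
 [ 0.002 -1.     0.023]
 [-1.    -0.002 -0.001]] F [ 0.  -1.2 -0.1] g 0.691 q [ 0.77  0.2  -0.28  1.45  0.05  1.49 -1.1 ]
[ 1.33, -0.93, -0.43, 0.001, 0, -0.13, 1.45, -0.75, -0.42, 0.001, 0.001, -0.131, 1.53, -0.56, -0.43, 0.002, 0, -0.13, 1.59, -0.35, -0.42, 0.001, 0, -0.131, 1.62, -0.15, -0.42, 0.001, 0.001, -0.13, 1.63, 0.07, -0.43, 0.002, 0, -0.131, 3.21, 0.6, -0.32, 0, 0, 0, 3.21, 0.6, -0.32, 0, 0, 0, 3.21, 0.6, -0.32, 0, 0, 0 ]
end [ 0.5414 -0.215   0.1391]
```

>>> step_arm:
  increments: [1.33,-0.93,-0.43,0.001,0,-0.13,1.45,-0.75,-0.42,0.001,0.001,-0.131,1.53,-0.56,-0.43,0.002,0,-0.13,1.59,-0.35,-0.42,0.001,0,-0.131,1.62,-0.15,-0.42,0.001,0.001,-0.13,1.63,0.07,-0.43,0.002,0,-0.131,3.21,0.6,-0.32,0,0,0,3.21,0.6,-0.32,0,0,0,3.21,0.6,-0.32,0,0,0,0,0,0,0,0,0,0,0,0,0,0,0]

```text
time: 4.78
position: [0.539, -0.222, 0.1397]
tool_rot: [-1.765, -0.685, 1.736]
ft_force: [0.4, -0.1, -0.2]
grip_width: 0.691
```

Run:
```python
from h import *
st();p,R=cur()
print(R-rot(.785))
for c in("scene","top"): cv2.imwrite(f"pics/{c}1.png",ctrl.get_image(c)[:,:,::-1])
cv2.imwrite("pics/c1.png",np.vstack([cv2.resize(cv2.imread(f"pics/{c}1.png")[a:a+150,b:b+240],(640,400)) if 0 else cv2.resize(cv2.imread(f"pics/{c}1.png")[a:a+150,b:b+240],(480,300)) for c,a,b in(("scene",60,190),("top",140,300))]))
rows(p,R,[(pose(0,.785,.015,.012)[0],rot(.785),6)])
```

```text
t 4.78 pos [ 0.539  -0.222   0.1397] rot
 [[ 0.028 -0.029 -0.999]
 [ 0.704 -0.709  0.041]
 [-0.71  -0.704  0.   ]] F [ 0.4 -0.1 -0.2] g 0.691 q [ 0.92  0.61 -0.31  1.45 -0.46  1.58 -0.88]
[[ 0.00646564 -0.00738857  0.00035008]
 [-0.00284617 -0.00233968  0.00979877]
 [-0.00260357  0.00261545  0.00049933]]
[ 1.76, -0.08, -0.02, -0.001, -0.001, -0.001, 1.75, -0.08, -0.03, -0.001, -0.001, 0, 1.76, -0.08, -0.03, -0.002, -0.001, -0.001, 1.76, -0.08, -0.03, -0.001, -0.001, 0, 1.75, -0.08, -0.03, -0.001, -0.001, -0.001, 1.76, -0.08, -0.03, -0.001, -0.002, -0.001 ]
end [ 0.5435 -0.1443  0.0684]
```

View pics/c1.png

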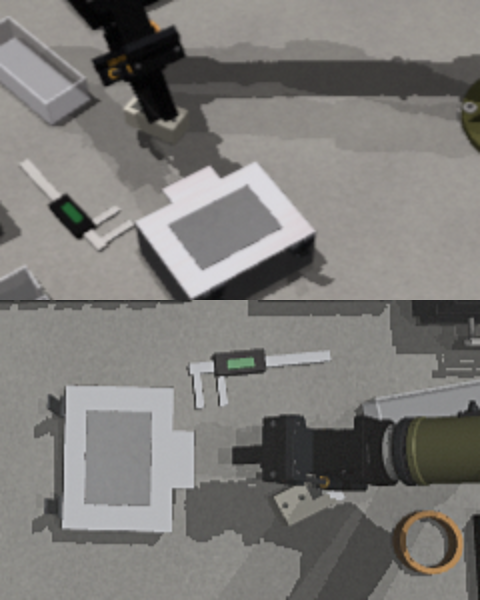

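The gripper stands tilted in front of the tab, clear of the blank and the caliper (lower picture: tab at (183,457), fingertips at (235,455)). Next I slide it in.

>>> step_arm:
  increments: [1.76,-0.08,-0.02,-0.001,-0.001,-0.001,1.75,-0.08,-0.03,-0.001,-0.001,0,1.76,-0.08,-0.03,-0.002,-0.001,-0.001,1.76,-0.08,-0.03,-0.001,-0.001,0,1.75,-0.08,-0.03,-0.001,-0.001,-0.001,1.76,-0.08,-0.03,-0.001,-0.002,-0.001,0,0,0,0,0,0,0,0,0,0,0,0]

```text
time: 5.88
position: [0.5436, -0.143, 0.0678]
tool_rot: [-1.76, -0.7, 1.741]
ft_force: [0.5, 0.5, 0.5]
grip_width: 0.691
```

Run:
```python
from h import *
st();p,R=cur()
d=R.T@(Ept(0)-p); print('E in tool mm',d*1000)
for c in("scene","top"): cv2.imwrite(f"pics/{c}2.png",ctrl.get_image(c)[:,:,::-1])
cv2.imwrite("pics/c2.png",np.vstack([cv2.resize(cv2.imread(f"pics/{c}2.png")[a:a+120,b:b+192],(480,300)) for c,a,b in(("scene",90,210),("top",150,320))]))
```

```text
t 5.88 pos [ 0.5436 -0.143   0.0678] rot
 [[ 0.02  -0.022 -1.   ]
 [ 0.707 -0.706  0.03 ]
 [-0.706 -0.708  0.001]] F [0.5 0.5 0.5] g 0.691 q [ 0.86  0.62 -0.34  1.61 -0.48  1.39 -0.86]
E in tool mm [-16.35053675  12.55341466   0.02131035]
```

View pics/c2.png

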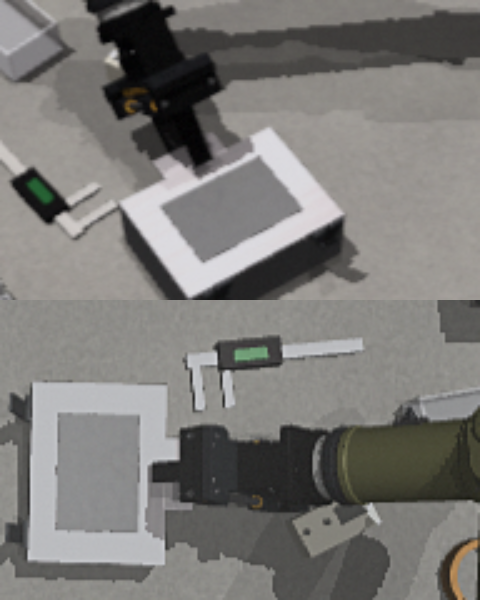

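Run:
```python
from h import *
p,R=cur()
T=[(pose(0,.785,.018,.022)[0],rot(.785),2)]
for th in np.arange(.04,.401,.04): T.append((*pose(th,.785*(1-th/1.57),.018,.024),1))
rows(p,R,T)
```

```text
[ 0.11, -0.48, 0.01, 0, 0, 0, 0.1, -0.48, 0, 0, 0.001, 0.001, -0.45, -0.68, 0, 0, 0, 0.02, -0.44, -0.5, 0, 0, 0, 0.02, -0.43, -0.5, 0, 0, 0, 0.02, -0.42, -0.51, 0, 0, 0, 0.02, -0.41, -0.52, 0, 0, 0, 0.02, -0.39, -0.53, 0, 0, 0, 0.02, -0.39, -0.54, 0, 0, 0, 0.02, -0.37, -0.55, 0, 0, 0, 0.02, -0.37, -0.55, 0, 0, 0, 0.02, -0.35, -0.57, 0, 0, 0, 0.02 ]
end [ 0.5443 -0.1193  0.1389]
```

>>> step_arm:
  increments: [0.11,-0.48,0.01,0,0,0,0.1,-0.48,0,0,0.001,0.001,-0.45,-0.68,0,0,0,0.02,-0.44,-0.5,0,0,0,0.02,-0.43,-0.5,0,0,0,0.02,-0.42,-0.51,0,0,0,0.02,-0.41,-0.52,0,0,0,0.02,-0.39,-0.53,0,0,0,0.02,-0.39,-0.54,0,0,0,0.02,-0.37,-0.55,0,0,0,0.02,-0.37,-0.55,0,0,0,0.02,-0.35,-0.57,0,0,0,0.02]
  fingers: 55

```text
time: 7.48
position: [0.5438, -0.1187, 0.1392]
tool_rot: [-1.887, -0.536, 1.871]
ft_force: [-2.4, -4.4, -0.1]
grip_width: 0.545
```

Run:
```python
from h import *
st();p,R=cur()
for th in (.3,.35,.4): print(th,R.T@(Ept(th)-p)*1000)
for c in("scene","top"): cv2.imwrite(f"pics/{c}3.png",ctrl.get_image(c)[:,:,::-1])
cv2.imwrite("pics/c3.png",np.vstack([cv2.resize(cv2.imread(f"pics/{c}3.png")[a:a+120,b:b+192],(480,300)) for c,a,b in(("scene",80,210),("top",150,320))]))
T=[]
for th in np.arange(.44,.881,.04): T.append((*pose(th,.785*(1-th/1.57),.018,.024),1))
rows(*pose(.4,.785*(1-.4/1.57),.018,.024),T)
```

```text
t 7.47 pos [ 0.5438 -0.1187  0.1392] rot
 [[ 0.016 -0.026 -1.   ]
 [ 0.551 -0.834  0.03 ]
 [-0.834 -0.551  0.001]] F [-2.4 -4.4 -0.1] g 0.545 q [ 0.78  0.4  -0.35  1.67 -0.41  1.36 -1.02]
0.3 [-7.27439454 39.10193436 -0.55222325]
0.35 [-12.80596151  32.00370459  -0.54698949]
0.4 [-17.97585206  24.63788251  -0.54216334]
[ -0.34, -0.57, 0, 0, 0, 0.02, -0.32, -0.58, 0, 0, 0, 0.02, -0.32, -0.59, 0, 0, 0, 0.02, -0.3, -0.59, 0, 0, 0, 0.02, -0.29, -0.6, 0, 0, 0, 0.02, -0.27, -0.61, 0, 0, 0, 0.02, -0.27, -0.61, 0, 0, 0, 0.02, -0.25, -0.62, 0, 0, 0, 0.02, -0.23, -0.62, 0, 0, 0, 0.02, -0.23, -0.63, 0, 0, 0, 0.02, -0.21, -0.64, 0, 0, 0, 0.02, -0.19, -0.64, 0, 0, 0, 0.02 ]
end [ 0.5459 -0.0695  0.2004]
```

View pics/c3.png

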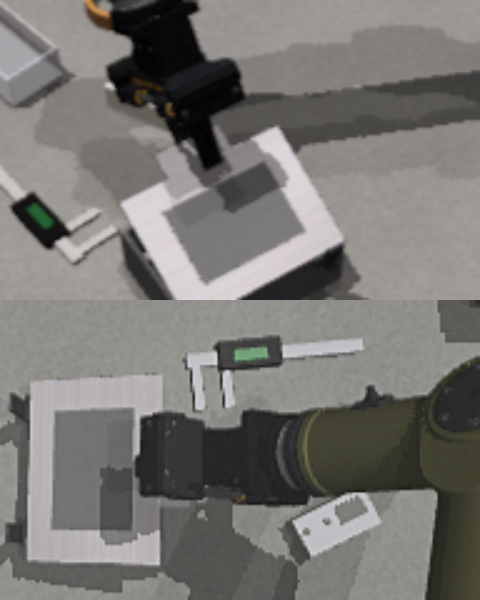

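The lid is rising, with the tab between the fingers and the gap under it visible in the upper picture. I carry on along the arc.

>>> step_arm:
  increments: [-0.34,-0.57,0,0,0,0.02,-0.32,-0.58,0,0,0,0.02,-0.32,-0.59,0,0,0,0.02,-0.3,-0.59,0,0,0,0.02,-0.29,-0.6,0,0,0,0.02,-0.27,-0.61,0,0,0,0.02,-0.27,-0.61,0,0,0,0.02,-0.25,-0.62,0,0,0,0.02,-0.23,-0.62,0,0,0,0.02,-0.23,-0.63,0,0,0,0.02,-0.21,-0.64,0,0,0,0.02,-0.19,-0.64,0,0,0,0.02]

```text
time: 9.07
position: [0.5453, -0.068, 0.2003]
tool_rot: [-2.026, -0.322, 2.018]
ft_force: [0.6, -0.6, -1.1]
grip_width: 0.552
```

Run:
```python
from h import *
st();p,R=cur()
print(.88,R.T@(Ept(.88)-p)*1000)
T=[]
for th in np.arange(.92,1.361,.04): T.append((*pose(th,.785*(1-th/1.57),.018,.024),1))
rows(*pose(.88,.785*(1-.88/1.57),.018,.024),T)
```

```text
t 9.07 pos [ 0.5453 -0.068   0.2003] rot
 [[ 0.009 -0.028 -1.   ]
 [ 0.338 -0.941  0.03 ]
 [-0.941 -0.338  0.001]] F [ 0.6 -0.6 -1.1] g 0.552 q [ 0.63  0.21 -0.39  1.69 -0.26  1.34 -1.28]
0.88 [-18.58390595  25.34703919  -0.56478668]
[ -0.18, -0.65, 0, 0, 0, 0.02, -0.17, -0.65, 0, 0, 0, 0.02, -0.16, -0.65, 0, 0, 0, 0.02, -0.14, -0.66, 0, 0, 0, 0.02, -0.13, -0.66, 0, 0, 0, 0.02, -0.11, -0.67, 0, 0, 0, 0.02, -0.1, -0.66, 0, 0, 0, 0.02, -0.08, -0.67, 0, 0, 0, 0.02, -0.08, -0.68, 0, 0, 0, 0.02, -0.05, -0.67, 0, 0, 0, 0.02, -0.05, -0.68, 0, 0, 0, 0.02, -0.02, -0.68, 0, 0, 0, 0.02 ]
end [0.5481 0.0046 0.2311]
```

>>> step_arm:
  increments: [-0.18,-0.65,0,0,0,0.02,-0.17,-0.65,0,0,0,0.02,-0.16,-0.65,0,0,0,0.02,-0.14,-0.66,0,0,0,0.02,-0.13,-0.66,0,0,0,0.02,-0.11,-0.67,0,0,0,0.02,-0.1,-0.66,0,0,0,0.02,-0.08,-0.67,0,0,0,0.02,-0.08,-0.68,0,0,0,0.02,-0.05,-0.67,0,0,0,0.02,-0.05,-0.68,0,0,0,0.02,-0.02,-0.68,0,0,0,0.02]

```text
time: 10.58
position: [0.5479, 0.006, 0.2311]
tool_rot: [-2.155, -0.081, 2.152]
ft_force: [-0.0, -1.1, 0.8]
grip_width: 0.548
```

Run:
```python
from h import *
st();p,R=cur()
print(1.36,R.T@(Ept(1.36)-p)*1000)
for c in("scene","top"): cv2.imwrite(f"pics/{c}4.png",ctrl.get_image(c)[:,:,::-1])
cv2.imwrite("pics/c4.png",np.vstack([cv2.resize(cv2.imread(f"pics/{c}4.png")[a:a+150,b:b+240],(480,300)) for c,a,b in(("scene",70,190),("top",140,280))]))
```

```text
t 10.57 pos [0.5479 0.006  0.2311] rot
 [[ 0.003 -0.03  -1.   ]
 [ 0.104 -0.994  0.03 ]
 [-0.995 -0.104  0.   ]] F [-0.  -1.1  0.8] g 0.548 q [ 0.45  0.13 -0.47  1.68 -0.05  1.34 -1.61]
1.36 [-18.17976897  25.39586104  -0.28621549]
```

View pics/c4.png

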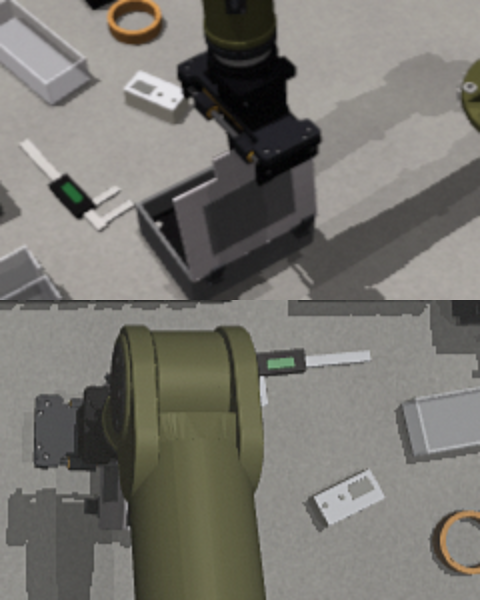

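The lid is at about 1.36 rad, standing between the fingers. I narrow the gap so the front finger can hold it back past upright.

>>> step_arm:
  increments: [0,0.1,0,0,0,0,0,0.2,0,0,0,0,0,0.2,0,0,0,0]
  fingers: 43

```text
time: 11.05
position: [0.5476, -0.0002, 0.2303]
tool_rot: [-2.153, -0.081, 2.151]
ft_force: [-0.7, -0.2, -0.1]
grip_width: 0.437
```

>>> step_arm:
  increments: [0,0.1,0,0,0,0,0,0.2,0,0,0,0,0,0.2,0,0,0,0]
  fingers: 31

```text
time: 11.42
position: [0.5475, -0.0045, 0.2299]
tool_rot: [-2.154, -0.082, 2.152]
ft_force: [-0.7, 0.4, -1.6]
grip_width: 0.319
```

>>> step_arm:
  increments: [0,0.1,0,0,0,0,0,0.2,0,0,0,0,0,0.2,0,0,0,0]
  fingers: 20

```text
time: 11.8
position: [0.5473, -0.0094, 0.2293]
tool_rot: [-2.154, -0.082, 2.152]
ft_force: [-0.1, 0.7, -0.1]
grip_width: 0.204
```

Run:
```python
from h import *
s=st();p,R=cur();g=s['grip_width']*.087
for th in(1.3,1.36,1.42): print(th,R.T@(Ept(th)-p)*1000,g)
psi=np.arcsin(R[1,0]);print(psi)
# target path: A contact e=g/2=.0087
T=[]
ths=np.linspace(1.40,1.85,15)
for th in ths:
    ps=.11+( -.26-.11)*(th-1.40)/.45   # follow lid tilt partly
    T.append((*pose(th,ps,.018,.0065 if th<1.57 else .0035),1))
rows(p,R,T)
```

```text
t 11.8 pos [ 0.5473 -0.0094  0.2293] rot
 [[ 0.002 -0.03  -1.   ]
 [ 0.106 -0.994  0.03 ]
 [-0.994 -0.106  0.001]] F [-0.1  0.7 -0.1] g 0.204 q [ 0.46  0.13 -0.46  1.69 -0.05  1.34 -1.58]
1.3 [-16.89719071  20.51619715  -0.34331046] 0.017750443372452032
1.36 [-18.34797575   9.81572304  -0.35273287] 0.017750443372452032
1.42 [-19.15450685  -0.95249033  -0.36276925] 0.017750443372452032
0.10601243308217785
[ -0.1, -0.39, -0.04, 0.001, 0.001, -0.004, -0.01, -0.53, 0, 0, 0, 0.026, 0, -0.53, 0, 0, 0, 0.027, -0.01, -0.53, 0, 0, 0, 0.026, 0, -0.53, 0, 0, 0, 0.027, 0.01, -0.54, 0, 0, 0, 0.026, 0, -0.23, 0, 0, 0, 0.027, 0, -0.53, 0, 0, 0, 0.026, 0.01, -0.53, 0, 0, 0, 0.026, 0.01, -0.53, 0, 0, 0, 0.027, 0.01, -0.53, 0, 0, 0, 0.026, 0.01, -0.53, 0, 0, 0, 0.027 ]
[ 0.02, -0.53, 0, 0, 0, 0.026, 0.03, -0.53, 0, 0, 0, 0.027, 0.02, -0.53, 0, 0, 0, 0.026 ]
end [0.55   0.0648 0.2252]
```

>>> step_arm:
  increments: [-0.1,-0.39,-0.04,0.001,0.001,-0.004,-0.01,-0.53,0,0,0,0.026,0,-0.53,0,0,0,0.027,-0.01,-0.53,0,0,0,0.026,0,-0.53,0,0,0,0.027,0.01,-0.54,0,0,0,0.026,0,-0.23,0,0,0,0.027,0,-0.53,0,0,0,0.026,0.01,-0.53,0,0,0,0.026,0.01,-0.53,0,0,0,0.027,0.01,-0.53,0,0,0,0.026,0.01,-0.53,0,0,0,0.027]

```text
time: 13.3
position: [0.5496, 0.0499, 0.2291]
tool_rot: [2.137, -0.229, -2.142]
ft_force: [-0.8, 0.6, -0.5]
grip_width: 0.197
```

>>> step_arm:
  increments: [0.02,-0.53,0,0,0,0.026,0.03,-0.53,0,0,0,0.027,0.02,-0.53,0,0,0,0.026,0,0,0,0,0,0]

```text
time: 13.8
position: [0.5498, 0.0661, 0.2248]
tool_rot: [2.09, -0.304, -2.099]
ft_force: [0.5, 0.7, -0.5]
grip_width: 0.194
```

Run:
```python
from h import *
s=st();p,R=cur()
for th in(1.8,1.85): print(th,R.T@(Ept(th)-p)*1000)
for c in("scene","top"): cv2.imwrite(f"pics/{c}5.png",ctrl.get_image(c)[:,:,::-1])
cv2.imwrite("pics/c5.png",np.vstack([cv2.resize(cv2.imread(f"pics/{c}5.png")[a:a+150,b:b+240],(480,300)) for c,a,b in(("scene",70,190),("top",140,240))]))
```

```text
t 13.8 pos [0.5498 0.0661 0.2248] rot
 [[-0.008 -0.028 -1.   ]
 [-0.257 -0.966  0.029]
 [-0.966  0.257  0.001]] F [ 0.5  0.7 -0.5] g 0.194 q [ 0.17  0.21 -0.57  1.64  0.35  1.44 -2.06]
1.8 [-17.99005562  13.83908095  -0.2055663 ]
1.85 [-18.04341214   4.84019813  -0.22525174]
```

View pics/c5.png

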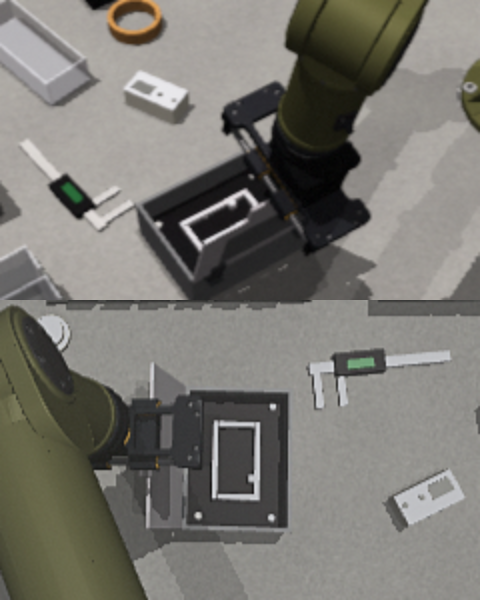

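The lid stands between the fingers, leaning back, and the nest is in view: frame at about (237,460), rib on its right side at (251,478). I open a little, back off and look.

>>> step_arm:
  increments: [0,0.1,0,0,0,0,0,0,0,0,0,0,-3,0,0,0,0,0,-5,0,0,0,0,0,-4,-1.5,0,0,0,-0.1,0,-4.5,0,0,0,-0.16,0,-5,0,0,0,0,0,-5.5,0,0,0,0,0,-5.5,0,0,0,0,0,-5.5,0,0,0,0,0,0,0,0,0,0]
  fingers: 45

```text
time: 15.28
position: [0.5566, 0.3739, 0.3292]
tool_rot: [-2.205, 0.022, 2.213]
ft_force: [0.3, -0.3, 0.2]
grip_width: 0.45
```

Run:
```python
from h import *
s=st()
for cam in("top","scene"):
    cv2.imwrite(f"pics/{cam}6.png",ctrl.get_image(cam)[:,:,::-1])
    for n in("nest","key","lid_hinge","tab","gauge"):
        for d in ctrl.spot_point(cam,n)[:2]:
            w=c2w(cam,d['xyz']);print(cam,n,round(d['score'],2),np.round(w,3),'box',np.round([(w-H)@XB+.075,(w-H)@YB,w[2]],3))
a=cv2.resize(cv2.imread("pics/top6.png")[160:280,290:420],None,fx=4,fy=4,interpolation=cv2.INTER_CUBIC)
cv2.imwrite("pics/c6.png",a)
```

```text
t 15.28 pos [0.5566 0.3739 0.3292] rot
 [[-0.003 -0.023 -1.   ]
 [ 0.003 -1.     0.023]
 [-1.    -0.003  0.003]] F [ 0.3 -0.3  0.2] g 0.45 q [-0.16  0.42 -0.69  1.19  0.26  1.62 -2.39]
top nest 0.58 [ 0.553 -0.059  0.029] box [ 0.    -0.007  0.029]
top key 0.96 [ 0.524 -0.078  0.031] box [-0.02   0.022  0.031]
top lid_hinge 0.68 [0.736 0.215 0.   ] box [ 0.279 -0.181  0.   ]
top lid_hinge 0.66 [ 0.522 -0.077  0.031] box [-0.019  0.023  0.031]
top tab 0.89 [0.553 0.065 0.247] box [ 0.124 -0.003  0.247]
top gauge 0.95 [ 0.546 -0.058 -0.001] box [ 0.001  0.001 -0.001]
scene nest 0.88 [ 0.548 -0.059  0.031] box [-0.001 -0.002  0.031]
scene key 0.9 [ 0.52 -0.08  0.03] box [-0.022  0.026  0.03 ]
scene lid_hinge 0.84 [0.549 0.018 0.073] box [ 0.076 -0.     0.073]
scene tab 0.71 [0.552 0.062 0.238] box [ 0.121 -0.002  0.238]
scene tab 0.58 [ 0.691 -0.272  0.004] box [-0.209 -0.151  0.004]
scene gauge 0.82 [ 0.55 -0.06 -0.  ] box [-0.001 -0.004 -0.   ]
```

View pics/c6.png

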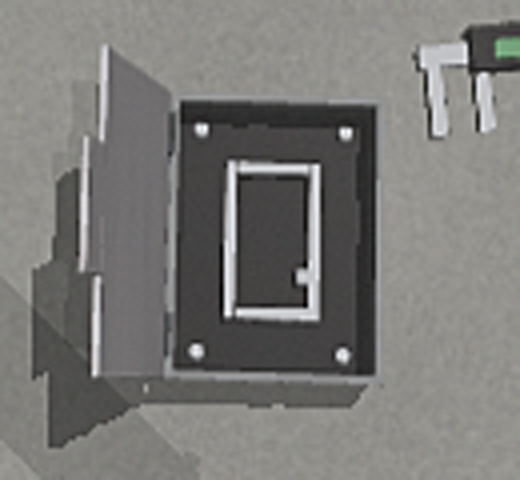

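View pics/scene6.png

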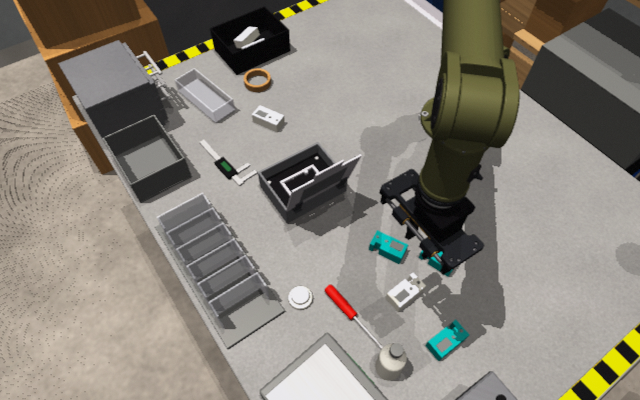

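The lid leans open at about 1.85 and stays there without the arm. The nest is at the middle of the box: frame at crop (272,240), rib at (303,276) on the -x side, toward the robot. Next I refine the nest and plan the pick.

```bash
cat >> h.py <<'E'
def rotY(yaw,psi=0.):
    xb=np.array([np.cos(yaw),np.sin(yaw),0])
    x=np.sin(psi)*xb-np.cos(psi)*Z; y=-np.cos(psi)*xb-np.sin(psi)*Z
    return np.c_[x,y,np.cross(x,y)]
E
python3 - <<'E'
from h import *
for f,cam,(u0,v0,u1,v1) in(("pics/top6.png","top",(344,196,373,244)),("pics/scene6.png","scene",(278,163,322,208))):
    im=cv2.imread(f); sub=im[v0:v1,u0:u1].min(2)
    m=(sub>120).astype(np.uint8);n,l,s,_=cv2.connectedComponentsWithStats(m);print(s)
    k=1+s[1:,4].argmax()
    c=np.argwhere(l==k)[:,::-1]+[u0,v0]
    W=np.array([p2w(cam,q,.04)[:2] for q in c]).astype(np.float32)*1000
    r=cv2.minAreaRect(W);print(cam,r); cc=np.array([*r[0],0])/1000
    print('box coords',(cc-H)@XB+.075,(cc-H)@YB)
p,R=cur()
Rp=rotY(1.631)
rows(p,R,[(np.array([.518,.356,.12]),Rp,6),(np.array([.518,.356,.022]),Rp,4)])
E
```

```text
[[   0    0   29   48 1070]
 [   2    4   24   40  322]]
top ((546.716064453125, -59.53835678100586), (65.67671203613281, 111.61939239501953), 89.09351348876953)
box coords -0.0010572316978079976 -0.0005582422922834799
[[   0    0   44   45 1698]
 [   2    1   42   32  265]
 [   0   35    8   10   17]]
scene ((545.0848999023438, -67.38887023925781), (119.04415130615234, 56.58736801147461), 2.2698211669921875)
box coords -0.008954248619368929 0.0008304200462642699
[ 3.51, 0.22, 0.69, -0.015, 0, 0, 3.51, 0.21, 0.69, -0.016, 0, 0, 3.51, 0.2, 0.7, -0.015, 0, 0, 3.51, 0.19, 0.69, -0.015, 0, 0, 3.51, 0.18, 0.7, -0.016, 0, 0, 3.51, 0.17, 0.71, -0.015, -0.001, 0, 2.45, 0, 0, 0, 0, 0, 2.45, 0, 0, 0, 0, 0, 2.45, 0, -0.01, 0, 0, 0, 2.45, 0, 0, 0, 0, 0 ]
end [0.518 0.356 0.022]
```

>>> step_arm:
  increments: [3.51,0.22,0.69,-0.015,0,0,3.51,0.21,0.69,-0.016,0,0,3.51,0.2,0.7,-0.015,0,0,3.51,0.19,0.69,-0.015,0,0,3.51,0.18,0.7,-0.016,0,0,3.51,0.17,0.71,-0.015,-0.001,0,0,0,0,0,0,0,0,0,0,0,0,0]
  fingers: 85

```text
time: 16.88
position: [0.5187, 0.3571, 0.1214]
tool_rot: [2.192, 0.068, -2.19]
ft_force: [0.4, 0.5, -0.1]
grip_width: 0.85
```

Run:
```python
from h import *
s=st();p,R=cur()
cv2.imwrite("pics/scene7.png",ctrl.get_image("scene")[:,:,::-1]);cv2.imwrite("pics/top7.png",ctrl.get_image("top")[:,:,::-1])
cv2.imwrite("pics/c7.png",np.vstack([cv2.resize(cv2.imread(f"pics/{c}7.png")[a:a+120,b:b+192],(480,300)) for c,a,b in(("scene",220,310),("top",170,130))]))
rows(p,R,[(np.array([.518,.356,.021]),rotY(1.631),5)])
```

```text
t 16.88 pos [0.5187 0.3571 0.1214] rot
 [[ 0.001  0.061 -0.998]
 [ 0.001 -0.998 -0.061]
 [-1.    -0.001 -0.001]] F [ 0.4  0.5 -0.1] g 0.85 q [-0.1   0.43 -0.69  1.61  0.29  1.21 -2.36]
[ 2.01, 0.02, 0.02, 0, 0, 0, 2.01, 0.03, 0.02, 0, 0, 0, 2, 0.02, 0.01, 0, -0.001, 0.001, 2.01, 0.02, 0.02, 0, 0, 0, 2.01, 0.02, 0.02, 0, 0, 0 ]
end [0.518 0.356 0.021]
```

View pics/c7.png

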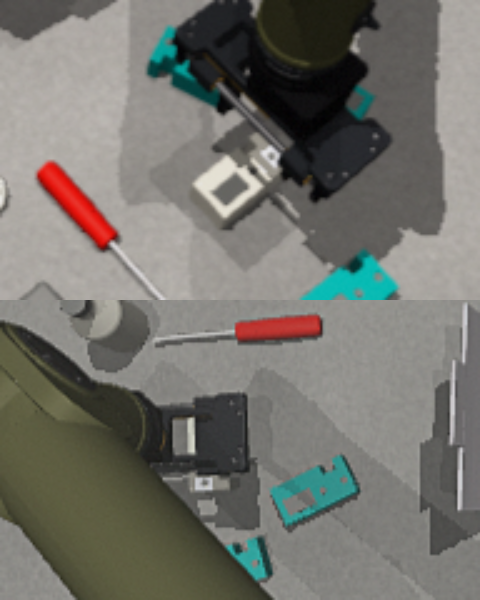

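The open gripper stands over the notched white piece, clear of the turquoise ones. I go down and grip.

>>> step_arm:
  increments: [2.01,0.02,0.02,0,0,0,2.01,0.03,0.02,0,0,0,2,0.02,0.01,0,-0.001,0.001,2.01,0.02,0.02,0,0,0,2.01,0.02,0.02,0,0,0,0,0,0,0,0,0,0,0,0,0,0,0]

```text
time: 17.85
position: [0.5171, 0.3557, 0.0199]
tool_rot: [2.189, 0.066, -2.191]
ft_force: [0.1, -0.4, 0.2]
grip_width: 0.848
```

>>> step_arm:
  increments: [0,0,0,0,0,0,0,0,0,0,0,0,0,0,0,0,0,0,0,0,0,0,0,0,0,0,0,0,0,0,0,0,0,0,0,0]
  fingers: 40
  force: 25

```text
time: 18.6
position: [0.5169, 0.3553, 0.0197]
tool_rot: [2.188, 0.066, -2.192]
ft_force: [-0.7, -1.5, 3.0]
grip_width: 0.525
```

Run:
```python
from h import *
s=st();print(s['grip_width']*.087)
```

```text
t 18.6 pos [0.5169 0.3553 0.0197] rot
 [[-0.001  0.061 -0.998]
 [-0.001 -0.998 -0.061]
 [-1.     0.001  0.002]] F [-0.7 -1.5  3. ] g 0.525 q [-0.13  0.53 -0.65  1.7   0.36  1.04 -2.41]
0.04567162433904406
```

Run:
```python
from h import *
p,R=cur()
N=np.array([.5463,-.059,.03])
Rt=rotY(1.54,.09)
up=p+[0,0,.31]
hi=N+np.array([0,0,.30]); lo=N-.0197*Rt[:,0]+[0,0,.075]
print(lo)
rows(p,R,[(up,R,7),(hi,rotY(1.54),9),(lo,Rt,6)])
```

```text
[ 0.54624548 -0.06076977  0.12462027]
[ -4.43, 0, 0.01, 0, 0, 0, -4.43, 0.01, 0, 0, 0, 0, -4.43, 0, 0.01, 0, 0, 0, -4.42, 0.01, 0.01, 0, 0, 0, -4.43, 0, 0, 0, 0, 0, -4.43, 0.01, 0.01, 0, 0, 0, -4.43, 0, 0.01, 0, 0, 0, 0, 4.61, -0.05, 0.01, 0, 0, 0, 4.62, -0.09, 0.01, 0, 0, 0, 4.61, -0.13, 0.011, 0, 0, 0.01, 4.61, -0.19, 0.01, 0.001, -0.001, -0.01, 4.61, -0.24, 0.01, 0, 0 ]
[ 0, 4.61, -0.28, 0.01, 0, 0, 0, 4.6, -0.33, 0.01, 0, 0, 0, 4.6, -0.37, 0.011, 0, 0, -0.01, 4.6, -0.42, 0.01, 0.001, 0, 3.42, 0.03, 0, 0, 0, -0.015, 3.43, 0.08, 0, 0, 0, -0.015, 3.42, 0.13, 0, 0, 0, -0.015, 3.42, 0.18, 0.01, 0, 0, -0.015, 3.41, 0.24, 0, 0, 0, -0.015, 3.41, 0.28, 0, 0, -0.001, -0.015 ]
end [ 0.5462 -0.0608  0.1246]
```

>>> step_arm:
  increments: [-4.43,0,0.01,0,0,0,-4.43,0.01,0,0,0,0,-4.43,0,0.01,0,0,0,-4.42,0.01,0.01,0,0,0,-4.43,0,0,0,0,0,-4.43,0.01,0.01,0,0,0,-4.43,0,0.01,0,0,0,0,4.61,-0.05,0.01,0,0,0,4.62,-0.09,0.01,0,0,0,4.61,-0.13,0.011,0,0,0.01,4.61,-0.19,0.01,0.001,-0.001,-0.01,4.61,-0.24,0.01,0,0]

```text
time: 20.1
position: [0.5329, 0.1236, 0.3291]
tool_rot: [2.215, 0.01, -2.218]
ft_force: [1.2, 0.4, -1.6]
grip_width: 0.527
```

Run:
```python
from h import *
s=st();p,R=cur()
N=np.array([.5463,-.059,.03]);Rt=rotY(1.54,.09)
hi=N+np.array([0,0,.30]); lo=N-.0197*Rt[:,0]+[0,0,.075]
rows(p,R,[(hi,rotY(1.54),4),(lo,Rt,6)])
```

```text
t 20.1 pos [0.5329 0.1236 0.3291] rot
 [[-0.001  0.01  -1.   ]
 [-0.    -1.    -0.01 ]
 [-1.     0.     0.001]] F [ 1.2  0.4 -1.6] g 0.527 q [ 0.28  0.11 -0.61  1.51  0.06  1.54 -1.88]
[ -0.02, 4.57, -0.29, 0.01, 0, 0, -0.02, 4.56, -0.34, 0.01, 0.001, 0, -0.02, 4.56, -0.38, 0.01, 0, 0, -0.02, 4.56, -0.43, 0.011, 0, 0, 3.42, 0.03, 0, 0, 0, -0.015, 3.42, 0.08, 0, 0, 0, -0.015, 3.42, 0.13, 0, 0, 0, -0.015, 3.42, 0.18, 0, 0, 0, -0.015, 3.42, 0.23, 0, 0, 0, -0.015, 3.41, 0.29, -0.01, 0, 0, -0.015 ]
end [ 0.5463 -0.0608  0.1246]
```

>>> step_arm:
  increments: [-0.02,4.57,-0.29,0.01,0,0,-0.02,4.56,-0.34,0.01,0.001,0,-0.02,4.56,-0.38,0.01,0,0,-0.02,4.56,-0.43,0.011,0,0,0,0,0,0,0,0,3.42,0.03,0,0,0,-0.015,3.42,0.08,0,0,0,-0.015,3.42,0.13,0,0,0,-0.015,3.42,0.18,0,0,0,-0.015,3.42,0.23,0,0,0,-0.015,3.41,0.29,-0.01,0,0,-0.015,0,0,0,0,0,0]

```text
time: 21.6
position: [0.5441, -0.0583, 0.1221]
tool_rot: [-2.154, -0.066, 2.165]
ft_force: [-0.3, 0.7, -0.4]
grip_width: 0.523
```

Run:
```python
from h import *
s=st();p,R=cur()
for c in("scene","top"):
    cv2.imwrite(f"pics/{c}8.png",ctrl.get_image(c)[:,:,::-1])
    for n in("part_mid","notch","key"):
        for d in ctrl.spot_point(c,n)[:5]:
            w=c2w(c,d['xyz'])
            if abs(w[1]+.06)<.1: print(c,n,round(d['score'],2),np.round(w,3),'tool',np.round(R.T@(w-p)*1000,1))
cv2.imwrite("pics/c8.png",np.vstack([cv2.resize(cv2.imread(f"pics/{c}8.png")[a:a+100,b:b+160],(480,300),interpolation=cv2.INTER_CUBIC) for c,a,b in(("scene",110,230),("top",170,290))]))
```

```text
t 21.6 pos [ 0.5441 -0.0583  0.1221] rot
 [[-0.004 -0.031 -1.   ]
 [ 0.091 -0.995  0.03 ]
 [-0.996 -0.091  0.006]] F [-0.3  0.7 -0.4] g 0.523 q [ 0.52  0.22 -0.44  1.81  0.    1.15 -1.52]
scene part_mid 0.77 [ 0.547 -0.061  0.124] tool [-2.1  2.7 -2.9]
scene notch 0.55 [ 0.515 -0.074  0.097] tool [24.1 18.6 28.4]
scene key 0.75 [ 0.519 -0.077  0.029] tool [91.2 28.3 24.1]
scene key 0.53 [0.548 0.018 0.072] tool [ 57.1 -71.2  -1.5]
top part_mid 0.66 [ 0.55  -0.057  0.126] tool [-3.4 -1.5 -5.5]
top notch 0.48 [ 0.527 -0.076  0.105] tool [15.7 19.3 16.6]
top key 0.65 [ 0.521 -0.077  0.032] tool [88.6 27.3 22.4]
top key 0.17 [ 0.549 -0.059  0.001] tool [120.8  11.7  -6.1]
```

View pics/c8.png

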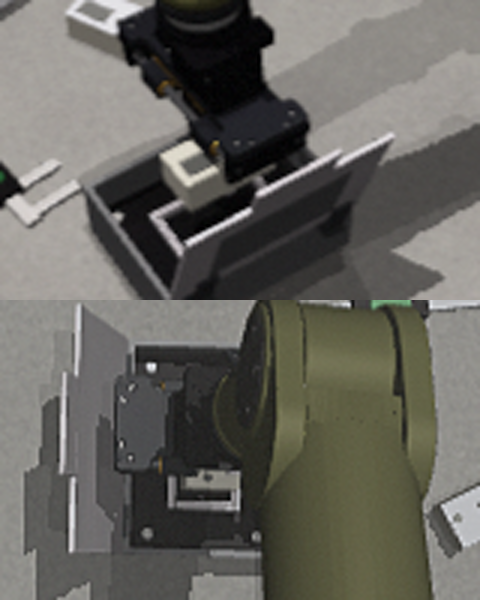

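Run:
```python
from h import *
p,R=cur()
im=cv2.imread("pics/scene8.png");k=10
def draw(cam,im,u0,v0,w,h,dz):
    a=cv2.resize(im[v0:v0+h,u0:u0+w],None,fx=k,fy=k,interpolation=cv2.INTER_CUBIC)
    # piece box model in tool frame: bottom at x=+.0197, centre z=dz (tool), y=0 ; piece x=-tool y, piece y = +tool z
    for zz,col in((.0197-.034,(0,0,255)),(.0197,(0,255,0))):
        P=[w2p(cam,p+R@np.array([zz,sy*.023,dz+sz*.045])) for sy,sz in((1,1),(1,-1),(-1,-1),(-1,1))]
        q=np.round((np.array(P)+.5-[u0,v0])*k).astype(int)
        cv2.polylines(a,[q],True,col,1)
    return a
a=draw("scene",im,275,145,55,55,-.001)
b=draw("top",cv2.imread("pics/top8.png"),340,205,40,55,-.001)
c=np.hstack([a[:550],b]);print(c.shape)
cv2.imwrite("pics/c8b.png",cv2.resize(c,(800,int(c.shape[0]*800/c.shape[1]))))
```

```text
(550, 950, 3)
```

View pics/c8b.png

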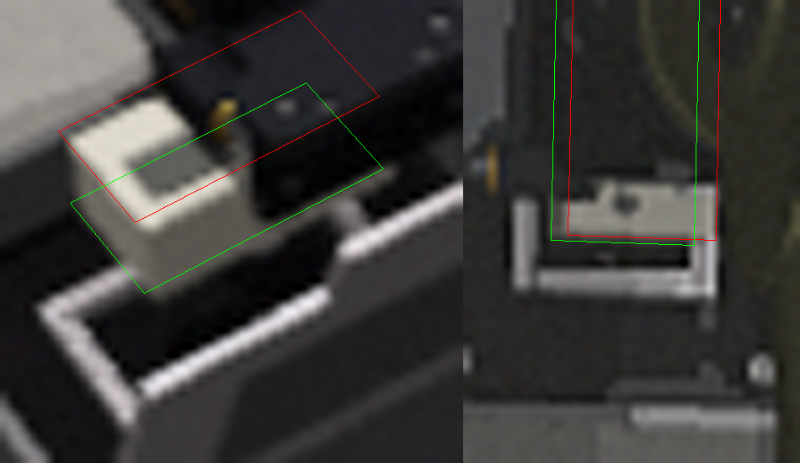

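Run:
```python
from h import *
p,R=cur();print(np.round(p,4));k=10
N=np.array([.5463,-.059,.03])
def draw(cam,im,u0,v0,w,h,dz):
    a=cv2.resize(im[v0:v0+h,u0:u0+w],None,fx=k,fy=k,interpolation=cv2.INTER_CUBIC)
    def pl(P,col):
        q=np.round((np.array([w2p(cam,x) for x in P])+.5-[u0,v0])*k).astype(int);cv2.polylines(a,[q],True,col,1)
    S=((1,1),(1,-1),(-1,-1),(-1,1))
    pl([p+R@np.array([.0197-.034,sy*.023,dz+sz*.045]) for sy,sz in S],(0,0,255))
    pl([p+R@np.array([.0197,sy*.023,dz+sz*.045]) for sy,sz in S],(0,255,0))
    for hx,hy in((.034,.056),(.026,.048)): pl([N+[0,0,.01]+XB*hx*sx+YB*hy*sy for sx,sy in S],(255,0,255))
    return a
for c in("scene","top"): cv2.imwrite(f"pics/{c}9.png",ctrl.get_image(c)[:,:,::-1])
a=draw("scene",cv2.imread("pics/scene9.png"),270,145,60,60,-.001)
b=draw("top",cv2.imread("pics/top9.png"),335,190,45,60,-.001)
c=np.hstack([a,b])
cv2.imwrite("pics/c9.png",cv2.resize(c,(800,int(c.shape[0]*800/c.shape[1]))))
```

```text
[ 0.5475 -0.0591  0.1263]
```

View pics/c9.png

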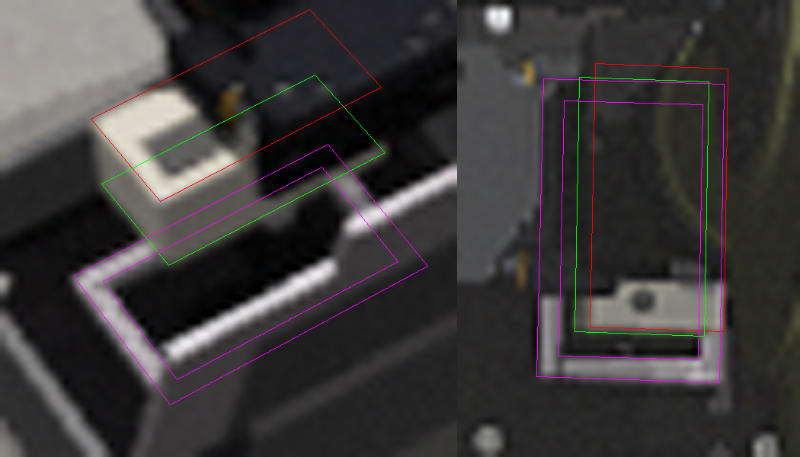

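The models overlay piece and frame within about 1 mm in both cameras: piece end at (655,330), frame inner corner at (560,356). Nothing touches the lid. I go down to just above the nest.

Run:
```python
from h import *
N=np.array([.5463,-.059,.03]);Rt=rotY(1.54,.09)
ps=[];
p,R=cur();print(p)
f=N-.0197*Rt[:,0]+Rt[:,2]*.001+[0,0,.0021]
print('final',f, 'angdiff',Ro.from_matrix(R.T@Rt).as_rotvec())
rows(p,R,[(f+[0,0,.016],Rt,7)])
```

```text
[ 0.54714141 -0.05915266  0.12575724]
final [ 0.54524595 -0.06073898  0.05172027] angdiff [ 5.82671722e-05 -1.27316252e-03 -4.98041500e-04]
[ 0.82, 0.1, 0.03, 0, 0, 0, 0.83, 0.09, 0.02, 0, 0, 0, 0.82, 0.1, 0.03, 0, -0.001, 0, 0.82, 0.1, 0.03, 0, 0, 0, 0.83, 0.1, 0.03, 0, 0, 0, 0.82, 0.09, 0.02, 0, 0, 0, 0.83, 0.1, 0.03, 0, 0, 0 ]
end [ 0.5452 -0.0607  0.0677]
```

>>> step_arm:
  increments: [0.82,0.1,0.03,0,0,0,0.83,0.09,0.02,0,0,0,0.82,0.1,0.03,0,-0.001,0,0.82,0.1,0.03,0,0,0,0.83,0.1,0.03,0,0,0,0.82,0.09,0.02,0,0,0,0.83,0.1,0.03,0,0,0,0,0,0,0,0,0,0,0,0,0,0,0]

```text
time: 23.22
position: [0.5451, -0.0608, 0.0672]
tool_rot: [-2.162, -0.064, 2.159]
ft_force: [0.4, -0.7, -1.1]
grip_width: 0.527
```

Run:
```python
from h import *
N=np.array([.5463,-.059,.03]);Rt=rotY(1.54,.09)
k=10
def draw(cam,im,u0,v0,w,h,dz):
    a=cv2.resize(im[v0:v0+h,u0:u0+w],None,fx=k,fy=k,interpolation=cv2.INTER_CUBIC)
    def pl(P,col):
        q=np.round((np.array([w2p(cam,x) for x in P])+.5-[u0,v0])*k).astype(int);cv2.polylines(a,[q],True,col,1)
    S=((1,1),(1,-1),(-1,-1),(-1,1))
    pl([p+R@np.array([.0197-.034,sy*.023,dz+sz*.045]) for sy,sz in S],(0,0,255))
    pl([p+R@np.array([.0197,sy*.023,dz+sz*.045]) for sy,sz in S],(0,255,0))
    for hx,hy in((.026,.048),): pl([N+[0,0,.01]+XB*hx*sx+YB*hy*sy for sx,sy in S],(255,0,255))
    return a
for c in("scene","top"): cv2.imwrite(f"pics/{c}10.png",ctrl.get_image(c)[:,:,::-1])
st();p,R=cur()
a=draw("scene",cv2.imread("pics/scene10.png"),270,145,60,60,-.001)
b=draw("top",cv2.imread("pics/top10.png"),335,190,45,60,-.001)
c=np.hstack([a,b])
cv2.imwrite("pics/c10.png",cv2.resize(c,(800,int(c.shape[0]*800/c.shape[1]))))
f=N-.0197*Rt[:,0]+Rt[:,2]*.001+[0,0,.0021]
rows(p,R,[(f+[0,0,.002],Rt,5)])
```

```text
t 23.32 pos [ 0.5452 -0.0607  0.0674] rot
 [[ 0.003 -0.031 -1.   ]
 [ 0.09  -0.996  0.031]
 [-0.996 -0.09  -0.   ]] F [-0.5 -0.1 -0.8] g 0.528 q [ 0.51  0.28 -0.44  1.86  0.03  1.03 -1.53]
[ 0.27, 0.02, 0, 0, 0, 0, 0.28, 0.03, 0, 0, 0, 0, 0.27, 0.02, 0, 0, 0, 0, 0.27, 0.03, 0, 0, 0, 0, 0.28, 0.02, 0, 0, 0, 0 ]
end [ 0.5452 -0.0607  0.0537]
```

View pics/c10.png

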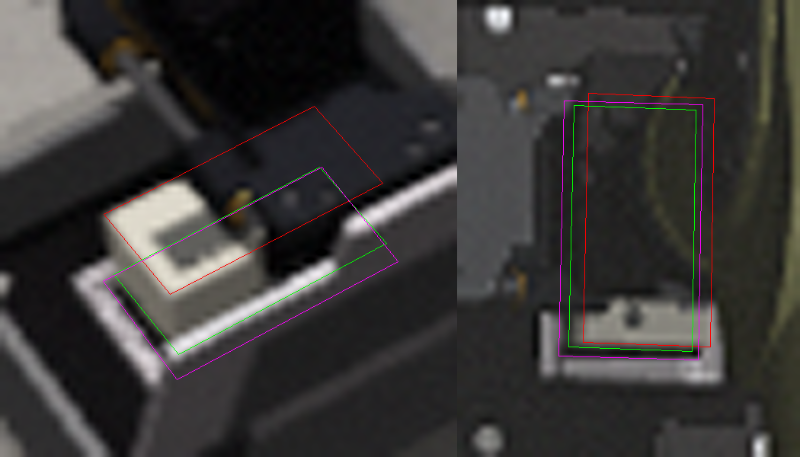

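The piece is centred over the pocket in both views (green underside inside the magenta pocket). I lower the last centimetre.

>>> step_arm:
  increments: [0.27,0.02,0,0,0,0,0.28,0.03,0,0,0,0,0.27,0.02,0,0,0,0,0.27,0.03,0,0,0,0,0.28,0.02,0,0,0,0,0,0,0,0,0,0,0,0,0,0,0,0]

```text
time: 24.2
position: [0.5449, -0.0607, 0.0533]
tool_rot: [-2.161, -0.064, 2.16]
ft_force: [0.8, -0.0, -0.0]
grip_width: 0.528
```

>>> step_arm:
  increments: [0.1,0.01,0,0,0,0,0.1,0.01,0,0,0,0,0,0,0,0,0,0]

```text
time: 24.58
position: [0.5449, -0.0607, 0.0516]
tool_rot: [-2.162, -0.064, 2.16]
ft_force: [-1.2, 0.0, 1.4]
grip_width: 0.526
```

>>> step_arm:
  increments: [0.06,0,0,0,0,0,0,0,0,0,0,0]

```text
time: 24.82
position: [0.545, -0.0607, 0.0515]
tool_rot: [-2.162, -0.063, 2.16]
ft_force: [-2.4, -0.3, 6.5]
grip_width: 0.526
```

>>> step_arm:
  increments: [0.06,0,0,0,0,0,0,0,0,0,0,0]

```text
time: 25.08
position: [0.545, -0.0607, 0.0515]
tool_rot: [-2.162, -0.063, 2.16]
ft_force: [-4.2, 0.2, 10.4]
grip_width: 0.531
```

The -x edge is on the floor (Fz 10 N at the expected height). I open slowly so the other edge settles.

>>> step_arm:
  increments: [-0.08,0,0,0,0,0,0,0,0,0,0,0]
  force: 5

```text
time: 25.32
position: [0.5451, -0.0606, 0.0512]
tool_rot: [-2.162, -0.064, 2.159]
ft_force: [-0.9, 0.7, 4.5]
grip_width: 0.526
```

>>> step_arm:
  increments: [0,0,0,0,0,0,0,0,0,0,0,0]
  fingers: 55

```text
time: 25.58
position: [0.5447, -0.0605, 0.0504]
tool_rot: [-2.161, -0.064, 2.16]
ft_force: [-0.9, 0.6, -0.8]
grip_width: 0.549
```

>>> step_arm:
  increments: [0,0,0,0,0,0,0,0,0,0,0,0]
  fingers: 58

```text
time: 25.82
position: [0.5447, -0.0606, 0.0506]
tool_rot: [-2.161, -0.064, 2.16]
ft_force: [0.2, 0.5, -0.7]
grip_width: 0.576
```

>>> step_arm:
  increments: [0,0,0,0,0,0,0,0,0,0,0,0,0,0,0,0,0,0]
  fingers: 66

```text
time: 26.2
position: [0.5449, -0.0608, 0.0509]
tool_rot: [-2.161, -0.063, 2.16]
ft_force: [0.2, -0.2, 0.8]
grip_width: 0.653
```

Run:
```python
from h import *
N=np.array([.5463,-.059,.03])
k=10
def draw(cam,im,u0,v0,w,h):
    a=cv2.resize(im[v0:v0+h,u0:u0+w],None,fx=k,fy=k,interpolation=cv2.INTER_CUBIC)
    S=((1,1),(1,-1),(-1,-1),(-1,1))
    q=np.round((np.array([w2p(cam,N+[0,0,.034]+XB*.023*sx+YB*.045*sy) for sx,sy in S])+.5-[u0,v0])*k).astype(int);cv2.polylines(a,[q],True,(0,0,255),1)
    return a
for c in("scene","top"): cv2.imwrite(f"pics/{c}11.png",ctrl.get_image(c)[:,:,::-1])
st()
c=np.hstack([draw("scene",cv2.imread("pics/scene11.png"),270,145,60,60),draw("top",cv2.imread("pics/top11.png"),335,190,45,60)])
cv2.imwrite("pics/c11.png",cv2.resize(c,(800,int(c.shape[0]*800/c.shape[1]))))
```

```text
t 26.3 pos [ 0.5448 -0.0607  0.0509] rot
 [[ 0.002 -0.031 -1.   ]
 [ 0.09  -0.995  0.031]
 [-0.996 -0.09   0.001]] F [ 0.6  0.  -0.9] g 0.658 q [ 0.5   0.3  -0.43  1.87  0.04  1.   -1.54]
```

View pics/c11.png

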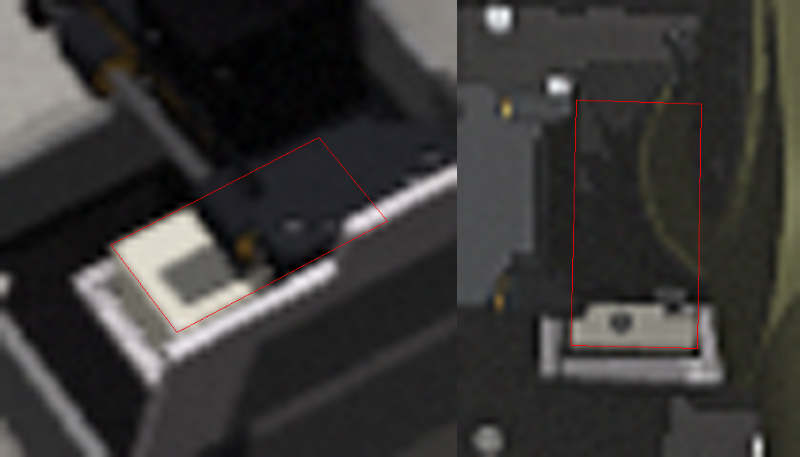

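The piece has settled onto the flat-seat model (red outline matches in both views). I back out along the tool axis, then move clear.

>>> step_arm:
  increments: [-1,0,0,0,0,0,-2,0,0,0,0,0,-3,0,0,0,0,0,-4,0,0,0,0,0,-4,0,0,0,0,0,-4,1,0,0,0,0,-4,3,0,0,0,0.05,-2,5,0,0,0,0.04,0,5.5,0,0,0,0,0,5.5,0,0,0,0,0,5.5,0,0,0,0,0,0,0,0,0,0]

```text
time: 27.8
position: [0.5339, -0.3423, 0.284]
tool_rot: [-2.2, 0.047, 2.205]
ft_force: [-0.2, -0.1, -0.6]
grip_width: 0.655
```

Run:
```python
from h import *
N=np.array([.5463,-.059,.03])
k=8
def draw(cam,im,u0,v0,w,h):
    a=cv2.resize(im[v0:v0+h,u0:u0+w],None,fx=k,fy=k,interpolation=cv2.INTER_CUBIC)
    S=((1,1),(1,-1),(-1,-1),(-1,1))
    q=np.round((np.array([w2p(cam,N+[0,0,.034]+XB*.023*sx+YB*.045*sy) for sx,sy in S])+.5-[u0,v0])*k).astype(int);cv2.polylines(a,[q],True,(0,0,255),1)
    return a
for c in("scene","top"): 
    cv2.imwrite(f"pics/{c}12.png",ctrl.get_image(c)[:,:,::-1])
    for n in("part_mid","notch","tab"):
        for d in ctrl.spot_point(c,n)[:5]:
            w=c2w(c,d['xyz'])
            if abs(w[1])<.12: print(c,n,round(d['score'],2),np.round(w,3))
st()
c=np.hstack([draw("scene",cv2.imread("pics/scene12.png"),260,140,100,75),draw("top",cv2.imread("pics/top12.png"),320,180,65,75)])
cv2.imwrite("pics/c12.png",cv2.resize(c,(800,int(c.shape[0]*800/c.shape[1]))))
```

```text
scene part_mid 0.83 [ 0.548 -0.061  0.047]
scene notch 0.58 [ 0.516 -0.078  0.027]
scene tab 0.79 [0.549 0.064 0.24 ]
scene tab 0.16 [ 0.547 -0.058  0.032]
top part_mid 0.81 [ 0.548 -0.059  0.044]
top part_mid 0.21 [ 0.522 -0.077  0.031]
top notch 0.78 [ 0.525 -0.08   0.028]
top tab 0.67 [0.551 0.067 0.247]
t 28.2 pos [ 0.537  -0.3346  0.2849] rot
 [[-0.    -0.029 -1.   ]
 [-0.    -1.     0.029]
 [-1.     0.     0.   ]] F [-0.9  0.5 -0.8] g 0.66 q [ 0.74  0.28 -0.28  1.39  0.08  1.48 -1.14]
```

View pics/c12.png

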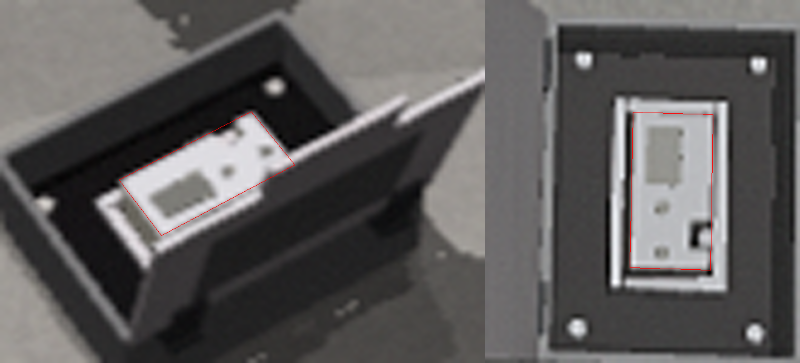

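View pics/top12.png

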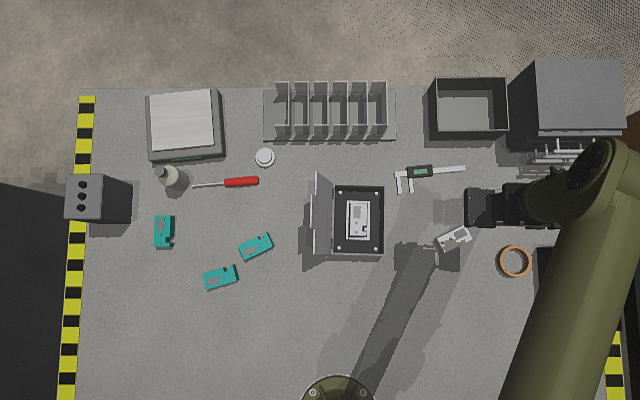

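The piece lies in the nest with the rib in its notch at crop (703,237). Its top outline matches the flat-seat model, the lid leans open, and everything else is where it was in the first picture. I hand in.

```bash
python3 -c "
from bench import ctrl
ctrl.close_job()"
```

```text
the job is handed in; nothing more can be done
```

The lid is open on its stop and the notched white piece is seated in the nest. I handed the job in at about 28 s of the 64 s allowed.

- **Lid:** I raised it slowly with one finger under the tab. For the last part past upright, I held it between both fingers so it could not swing back. In the last pictures it stands open by itself, with the tab found about 0.24 to 0.25 m above the table (245 mm is fully open).
- **Piece:** I lowered it tilted about 5°, so the wide gripper body stayed clear of the lid. Its notch-side edge touched the nest floor first, at about 10 N, and I opened the fingers slowly. The other edge settled by an estimated 4 mm.
- **Last checks:** The rib shows inside the notch, and the piece's top outline matches the flat-seated position in both cameras to about 1–2 mm. The network put the piece's centre at 0.044 and 0.047 m above the table, against 0.047 m when seated.
- **Rest of the table:** The other things look unmoved by eye. The gripper is partly open and clear of everything.

No check failed at the end. Earlier, one overlay in the scene camera was about 4 mm off because the arm was still settling, and it matched when I repeated it.

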